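# Open the screen cradle to size and hold it open

### The job

Open the sprung screen cradle to the size its two riders are set to. First pull the flat width blade out by its upright paddle until its pointer is level with the rider beside it, and let go (a brake keeps it there); then pull the telescoping length rod out by its paddle, against its spring, until its pointer is level with its own rider, and finish while still gripping the rod's paddle and holding it there so that a screen can be laid in. Do not shift the riders or the other things on the bench.

Things in the scene. Friction and masses are not known exactly. Their poses are not given: they have to be found in the camera images.
- cradle: Screen cradle: a grey base plate 260 x 375 x 10 mm screwed to the bench, with a low black fence corner, a grey tape-gauge case, a dark rod sleeve and two steel scale rails. Origin on the bench under the plate (the plate runs from x -110 to +150 mm and y -183 to +193 mm about it); z up. The width blade pulls out along the cradle's -x, the length rod along the cradle's -y. Highest fixed part: the case, 55 mm above the bench.
- width_blade: Width blade: flat sprung steel strip out of the tape-gauge case, with a low jaw bar and at its end an upright black paddle to pull by, 14 mm thick along the pull (x), 30 mm wide (y), standing from 34 to 96 mm above the bench. Origin at bench height under the paddle's centre; axes parallel to the cradle's. Travel 100 mm along cradle -x, found up to 12 mm out; spring 1 to 4 N, but a 6 N brake keeps it where it is left, so moving it outward takes about 7 to 10 N.
- blade_grip (a point): Point to grip on the width blade's paddle: its centre, 78 mm above the bench. Axes parallel to the cradle's.
- blade_pointer (a point): Tip of the width blade's pointer, a 3 mm steel finger that sticks out sideways (cradle +y) from the paddle, 24 mm from the paddle's centre, 40 mm above the bench. In line with the paddle's centre in x.
- width_mark (a point): The width mark: tip of the steel finger on the width rider, an aluminium block 16 x 18 x 22 mm (with a small black thumbscrew) on the scale rail beside the width blade. The finger points at the blade (cradle -y), 40 mm above the bench; level with it means the same cradle x as the blade's pointer, the tips then face each other 3 mm apart. The rider is clamped where it is set, 45 to 80 mm out from where the blade's pointer stands when fully in. Axes parallel to the cradle's.
- length_rod: Length rod: telescoping steel rod in two stages out of the dark sleeve, with a jaw bar and at its end an upright black paddle to pull by, 14 mm thick along the pull (y), 30 mm wide (x), standing from 34 to 96 mm above the bench. Origin at bench height under the paddle's centre; axes parallel to the cradle's. Travel 130 mm along cradle -y, fully in at the start; its spring pulls back with 3 N when in, 80 N/m more as it comes out (up to 14 N), and draws it in again when let go.
- rod_grip (a point): Point to grip on the length rod's paddle: its centre, 78 mm above the bench. Axes parallel to the cradle's.
- rod_pointer (a point): Tip of the length rod's pointer, a 3 mm steel finger that sticks out sideways (cradle +x) from the paddle, 23 mm from the paddle's centre, 40 mm above the bench. In line with the paddle's centre in y.
- length_mark (a point): The length mark: tip of the steel finger on the length rider, an aluminium block 18 x 16 x 22 mm (with a small black thumbscrew) on the scale rail beside the length rod. The finger points at the rod (cradle -x), 40 mm above the bench; level with it means the same cradle y as the rod's pointer, the tips then face each other 4 mm apart. The rider is clamped where it is set, 55 to 115 mm out from where the rod's pointer stands when fully in. Axes parallel to the cradle's.
- drive: Bystander: flat blue drive adapter 50 x 70 x 8 mm lying loose on the cradle's plate, in its empty corner (-x, -y). Origin under its centre.
- panel: Bystander: small bare display panel 100 x 165 x 7 mm, to the left of the cradle. Origin under its centre.
- board: Bystander: green computer board 170 x 170 mm with a black heat sink, 40 mm high, to the right of the cradle. Origin under its centre.
- mouse: Bystander: black mouse 100 x 58 x 34 mm, at the left or right of the cradle. Origin under its centre.
- jar: Bystander: clear screw jar, 56 mm across, 70 mm high, at the other side of the cradle from the mouse. Origin under its centre.

How it is judged:
On the way, in this order (a step that is already met when the one before it is completed fails the run):
1. the width blade's pointer is level with its rider (within 5 mm) and the blade is let go (x of blade_pointer in the frame of width_mark between -0.005 and 0.005 m and contact force between the fingers and width_blade below 0.2 N), for 0.3 s.
2. the gripped length rod's pointer is level with its rider (within 5 mm) (y of rod_pointer in the frame of length_mark between -0.005 and 0.005 m and contact force between the fingers and length_rod above 2 N), for 0.3 s.
At the end, for the whole second after the job is handed in: The width blade's pointer is within 5 mm of level with its rider and nothing touches the blade; the fingers hold the length rod (2 N or more, under 10 mm/s) with its pointer within 5 mm of level with its own rider, through the last second (all of step 2 and x of blade_pointer in the frame of width_mark between -0.005 and 0.005 m and contact force between anything else and width_blade below 0.2 N and linear speed of length_rod below 0.01 m/s); the arm keeps its last pose, push and grip.
It fails at once if a rider is shifted by more than 5 mm (distance of any of width_mark, length_mark from where it was at the start of the episode above 0.005 m).
It fails at once if a bystander is shifted by more than 25 mm (distance of any of drive, panel, board, mouse, jar from where it was at the start of the episode above 0.025 m).
It also fails if it takes over 58 s, if anything falls off the work surface, if the arm or the gripper's body presses on something with over 40 N, if the wrist force passes 120 N, or if a joint passes its speed limit or range.

### The arm

A 6-joint arm with a two-finger parallel gripper is mounted at the origin on the work surface. World frame = base frame: x ahead of the robot, y to its left, z up, the work surface at z = 0. Lengths are in m, angles in rad, forces in N, time in s.
With the tool pointing down it reaches from about 0.425 to 0.925 m from the base axis. Payload 12.5 kg.
Tool frame: the origin (TCP) lies at the very end of the fingers, on their centre line; the grasp point (between the pads) lies 19 mm behind it (env.pinch_z is the distance from the TCP to the grasp point, in m); z points along the fingers, y is the line along which they close (so a half turn about z gives the same grasp; the last joint's range is limited). The gripper opens to 85 mm and grips with 20 to 120 N. Pads are 22 mm wide; open, the fingers measure 114 mm over their backs; the gripper's body (76 mm by 85 mm) begins 54 mm behind the grasp point. The pads swing forward as they close: fully open they stand 13 mm farther back than shut.
Start: joints at [-1.412, 0.491, 1.559, -0, 1.092, -0.106], TCP at [0.164, -0.603, 0.231] pointing down, gripper open.
Joint ranges: [-3.1, 3.1], [-0.84, 2.19], [0.05, 2.79], [-1.13, 4.28], [0.06, 2.93], [-2.69, 2.69]. Speed limits (rad/s): [2.22, 2.22, 2.79, 3.14, 3.14, 3.14].

### API

Orientations are given as a unit quaternion [w, x, y, z].
In Python, from workcell import env, get_image, camera_model gives the robot as it stands. The module is installed in compiled form; this text tells all that it offers.
- The arm moves only by the shell command python3 -m handwheel 'ROWS' [OPENING] [FORCE]. ROWS is JSON, a list that holds one entry, the list of rows, each a list of 4 numbers: the shift along the world's x, y, z in m, then the turn about the world's z in degrees. In form: [[[dx, dy, dz, roll], ...]]. A call has 1 to 20 rows; each row shifts and turns the commanded pose from where the row before left it; what a row does not reach is not made up. A row lasts 1/12 s, in which the tool goes at most 41.7 mm and 7.16 degrees, less where a joint would pass 70% of its speed; a pose out of reach is approached as far as the arm can. A call is refused whole if a number of a shift passes 0.0417 or a number of a turn 7.16, either way. A call with a gripper value outside its range is refused whole. OPENING is the opening, from 0 (shut) to 1 (fully open), set as the call begins (- or left out, the last holds). The fingers move at their own pace and stop on an object; FORCE is the grip in N (left out, the last holds). Time passes only in rows, so rows that do not move let the fingers close. It gives the time, the measured TCP pose, the force, the opening and the grip force at its end, in the units of the state.
- env.state(): the state, without advancing time (a new reading comes with each control period).
- get_image(name): name is "scene" or "side" or "wrist"; returns the picture (420x560x3 uint8, red, green, blue); there is no depth.
- camera_model(name): a dict with "fx", "fy", "cx", "cy" (pixels), "R" (3x3) and "t" (3): a world point X has camera coordinates R X + t. Camera axes: x right, y down, z forward; pixel columns grow to the right and rows downward; lengths in m; the calibration is good to about 2 mm. A picture is of the moment at which its call begins: read the wrist's pose just before it. camera_model takes no time and is no camera call; for the wrist camera it gives the pose at the moment of the call.
- env.finish_job(): hands the job in; it is judged then, once.
The state is a dict: "t": time; "joint_positions": joint angles; "joint_velocities": joint speeds; "effort": joint torques, N m; "tool_pos": TCP position; "ee_rot": TCP orientation; "wrist_force": force on the tool from outside, world axes, zero at the start; "wrist_torque": the same for the moment, N m; "width": opening from 0.0 (shut) to 1.0 (fully open); "finger_force": force on a finger pad.
Only numpy, scipy, OpenCV 4.12 (cv2) and the standard library are available. Lean on these libraries where they do the work, as an engineer would, in place of code of your own. Each camera call takes 0.05 s, during which the arm holds its last target. There are 200 camera calls.

## Working session

There is one attempt and no reset: what is moved stays moved. The work goes in short steps, Python scripts to look and compute and a shell command to move; the robot and the scene stay as the last step left them, time stands still between calls to the robot, and variables do not carry over. Pictures are saved under pics/ and viewed, at most 10 in all, crops included, and the job is handed in when it is done.

```bash
mkdir -p pics
cat > h.py <<'E'
import numpy as np, cv2
from workcell import env, get_image, camera_model
def snap(n,f,scale=1,crop=None):
    m=camera_model(n); im=get_image(n); cv2.imwrite('pics/raw_'+f+'.png',im[:,:,::-1])
    np.savez('pics/'+f+'.npz',**{k:np.array(v) for k,v in m.items()})
    return im,m
def ray(m,u,v):
    R=np.array(m['R']);t=np.array(m['t'])
    return -R.T@t, R.T@np.array([(u-m['cx'])/m['fx'],(v-m['cy'])/m['fy'],1])
def onz(m,u,v,z):
    c,d=ray(m,u,v); return c+d*(z-c[2])/d[2]
def proj(m,X):
    p=np.array(m['R'])@np.array(X)+np.array(m['t']); return np.array([m['fx']*p[0]/p[2]+m['cx'],m['fy']*p[1]/p[2]+m['cy']])
E
python3 - <<'E'
from h import *
for n in ['scene','side']:
    im,m=snap(n,n+'0'); print(n,m)
a=[cv2.imread(f'pics/raw_{n}0.png') for n in ['scene','side']]
for n,i in zip('ab',a): cv2.imwrite(f'pics/v0{n}.png',cv2.resize(i,(800,600),interpolation=cv2.INTER_CUBIC))
print(env.state()['tool_pos'],env.state()['t'],env.pinch_z)
E
```

```text
scene {'fx': 450.5556190114949, 'fy': 450.5556190114949, 'cx': 280.8012548948039, 'cy': 204.88018174189042, 'R': array([[-0.79877207,  0.60161747, -0.00442641],
       [ 0.33910827,  0.44413498, -0.82930676],
       [-0.49695951, -0.66392811, -0.55877608]]), 't': array([ 0.42329982, -0.13273553,  1.68374075])}
side {'fx': 498.80148178991897, 'fy': 498.80148178991897, 'cx': 288.6930561431845, 'cy': 208.27568122765416, 'R': array([[-0.88627222, -0.46308036, -0.00883959],
       [-0.35747503,  0.69604432, -0.62268283],
       [ 0.29450494, -0.54870656, -0.7824244 ]]), 't': array([0.49225195, 0.21429982, 1.20461454])}
[ 0.16355985 -0.60301118  0.23079527] 0.1 0.0187
```

View pics/v0a.png

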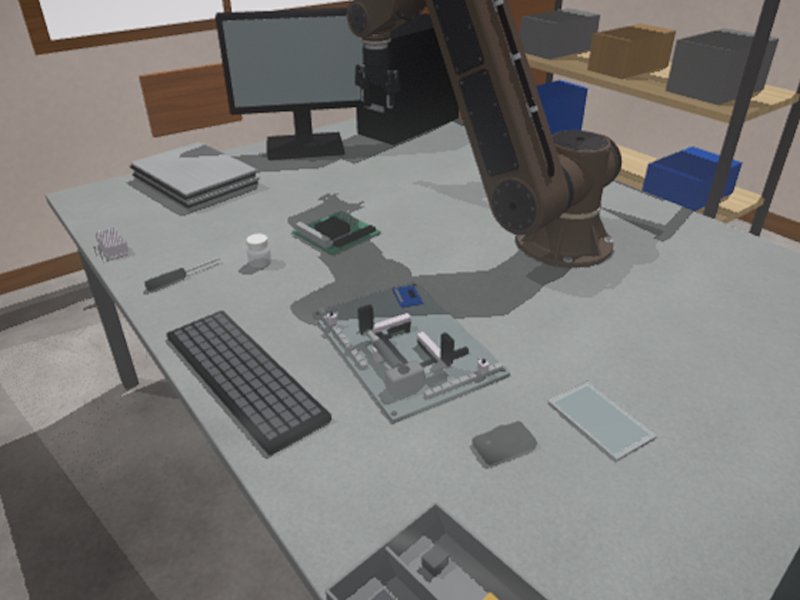

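View pics/v0b.png

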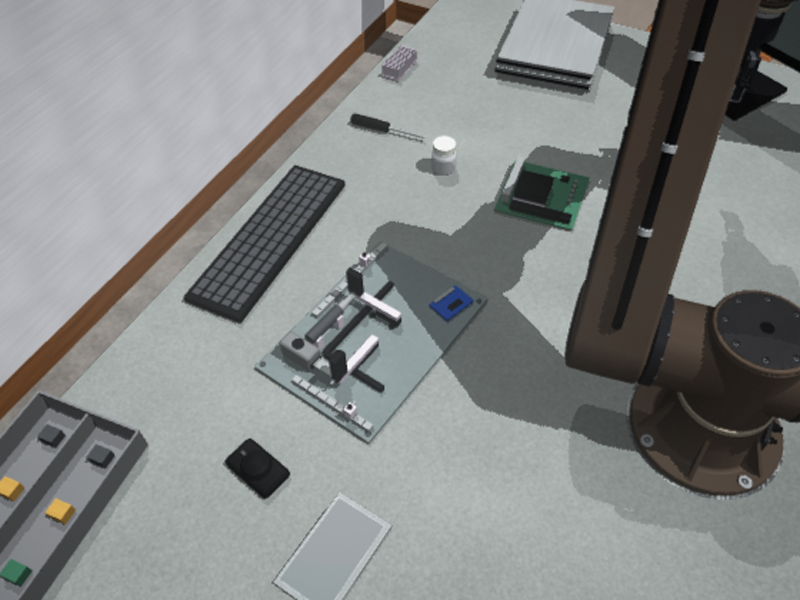

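The scene view shows the cradle mid-bench, with the blade paddle at (447,347) and the rod paddle at (366,318). In the side view (800 wide), the plate corners are at (487,298), (388,243), (257,365) and (370,440). The blade paddle is at (338,363) with its rider at (350,408), and the rod paddle is at (355,280) with its rider at (365,258).

Run:
```python
from h import *
m=camera_model('side');s=camera_model('scene')
P={}
for n,p in dict(mm=(487,298),pm=(388,243),pp=(257,365),mp=(370,440)).items():
    P[n]=onz(m,p[0]*.7,p[1]*.7,.01)[:2];print(n,P[n])
ex=(P['pm']-P['mm']+P['pp']-P['mp']);ey=(P['mp']-P['mm']+P['pp']-P['pm']);print(ex/2,ey/2,np.degrees([np.arctan2(ex[1],ex[0]),np.arctan2(ey[1],ey[0])-np.pi/2]))
print('panel,mouse',onz(m,333*.7,552*.7,.005),onz(m,257*.7,467*.7,.017))
def tri(a,b):
    A=[];y=[]
    M=np.zeros((3,3));v=np.zeros(3)
    for mm,p in ((s,a),(m,b)):
        c,d=ray(mm,p[0]*.7,p[1]*.7);d=d/np.linalg.norm(d);Q=np.eye(3)-np.outer(d,d);M+=Q;v+=Q@c
    return np.linalg.solve(M,v)
print('blade',tri((447,347),(338,363)),'rod',tri((366,318),(355,280)))
print(camera_model('wrist'))
```

```text
mm [ 0.43329893 -0.07512671]
pm [ 0.67141237 -0.11434847]
pp [0.73692372 0.25296061]
mp [0.48378345 0.28870672]
[ 0.24562685 -0.03748393] [0.05799794 0.36557125] [-8.67669097 -9.01485192]
panel,mouse [0.442661   0.47353054 0.005     ] [0.61934802 0.41665673 0.017     ]
blade [0.58406438 0.21522468 0.07123545] rod [0.6517265  0.04388868 0.06957871]
{'fx': 361.698489155944, 'fy': 361.698489155944, 'cx': 274.9843922456837, 'cy': 207.1997692257503, 'R': array([[ 0.26163567, -0.96516615, -0.00103521],
       [-0.92996767, -0.25238085,  0.26732759],
       [-0.25827681, -0.06897972, -0.96360515]]), 't': array([-0.62488522, -0.03414898,  0.37868093])}
```

```bash
python3 - <<'E'
from h import *
from scipy.spatial.transform import Rotation as Ro
q=env.state()['ee_rot'];R=Ro.from_quat([q[1],q[2],q[3],q[0]]).as_matrix();print(R)
m=camera_model('wrist');print(-m['R'].T@m['t']-env.state()['tool_pos'])
E
python3 -m handwheel '[[[0.04,0.02,0,0],[0.04,0.02,0,0],[0.04,0.03,0,0],[0.04,0.03,0,0],[0.03,0.03,0,0],[0.03,0.03,0,0],[0.03,0.03,0,0],[0.03,0.03,0,0],[0.03,0.03,0,0],[0.03,0.03,0,0],[0.02,0.03,0,0],[0.02,0.035,0,0],[0.01,0.035,0,0],[0,0.035,0,0],[0,0.035,0,0],[0,0.035,0,0],[0,0.035,0,0],[0,0.035,0,0],[0,0.03,0,0],[0,0,0,0]]]' 1
```

```text
[[ 9.65148265e-01  2.61703661e-01 -1.46176314e-04]
 [ 2.61703676e-01 -9.65147778e-01  9.75495908e-04]
 [ 1.14209105e-04 -9.79753062e-04 -9.99999514e-01]]
[0.06597946 0.01739587 0.1425857 ]
t: 1.77
tool_pos: [0.531, -0.03, 0.2312]
ee_rot: [-0.0, 0.991, 0.134, -0.0]
wrist_force: [0.4, -0.2, -0.1]
width: 0.997
finger_force: 0.0
```

```bash
python3 -m handwheel '[[[0.005,0.023,0,6.6],[0.005,0.023,0,6.6],[0.005,0.023,0,6.6],[0.005,0.023,0,6.6],[0.005,0.023,0,6.6],[0.005,0.023,0,6.6],[0.005,0.023,0,6.6],[0.005,0.023,0,6.6],[0,0.023,0,6.6],[0,0.023,0,6.6],[0,0,0,0],[0,0,0,0]]]'
python3 - <<'E'
from h import *
im,m=snap('wrist','w1'); cv2.imwrite('pics/v1.png',cv2.resize(im[:,:,::-1],(800,600),interpolation=cv2.INTER_CUBIC))
E
```

```text
t: 2.77
tool_pos: [0.5714, 0.1963, 0.2309]
ee_rot: [-0.0, 0.759, 0.651, -0.0]
wrist_force: [0.2, 0.2, -0.3]
width: 1.001
finger_force: 0.0
```

View pics/v1.png

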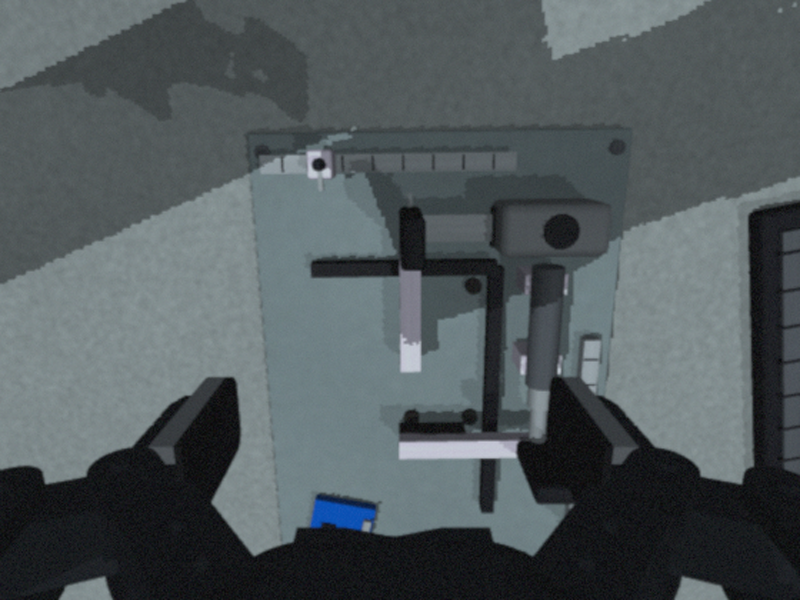

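In the wrist view, the width rider's finger tip is at (320,188). The blade paddle top is about x 400–424, y 208–262, the plate is square to the picture, and the rod paddle is partly behind the right finger.

Run:
```python
from h import *
m=dict(np.load('pics/w1.npz'))
th=np.radians(-8.9);C=np.array([[np.cos(th),np.sin(th)],[-np.sin(th),np.cos(th)]])
f=lambda u,v,z:onz(m,u*.7,v*.7,z)
for n,a in dict(pad=(412,235,.096),padfar=(412,208,.096),padnear=(412,264,.096),tip=(320,189,.04),cTL=(248,132,.01),cTR=(631,128,.01),bl=(272,420,.01)).items():
    X=f(*a);print(n,X[:2],C@X[:2])
im=cv2.imread('pics/raw_w1.png')
c=im[85:200,200:320];c=cv2.convertScaleAbs(c,alpha=1.8,beta=20)
cv2.imwrite('pics/v2.png',cv2.resize(c,None,fx=5,fy=5,interpolation=cv2.INTER_CUBIC))
print(C@env.state()['tool_pos'][:2])
```

```text
pad [0.58597834 0.21905374] [0.54503319 0.30707324]
padfar [0.58804723 0.2333443 ] [0.54486628 0.32151182]
padnear [0.58369026 0.20324918] [0.54521779 0.29110498]
tip [0.53334026 0.2480362 ] [0.48854499 0.32756309]
cTL [0.48835896 0.29092959] [0.43746922 0.36298097]
cTR [0.74233942 0.25416279] [0.69407993 0.36595025]
bl [0.45803875 0.07816605] [0.4404308  0.14808827]
[0.53433222 0.28160481]
```

View pics/v2.png

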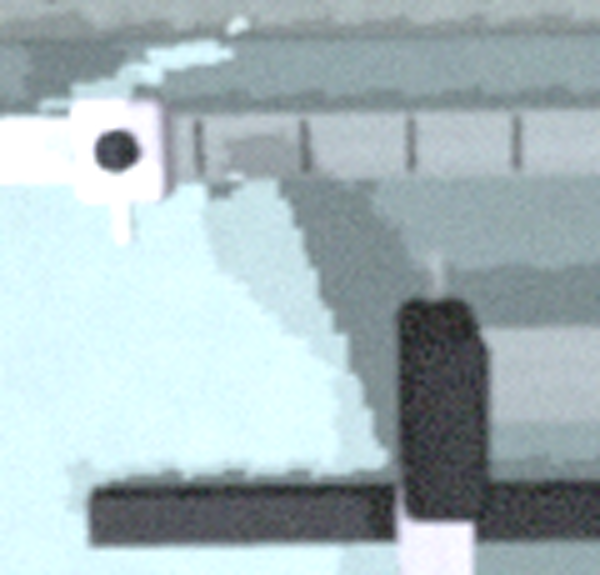

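The enhanced crop shows the blade pointer at crop (437,255) and the rider finger tip at (122,240). Both are 40 mm up.

Run:
```python
from h import *
m=dict(np.load('pics/w1.npz'))
p=onz(m,286.9,136,.04)[:2];r=onz(m,223.9,132.7,.04)[:2]
for y in(-8.2,-8.9):
    th=np.radians(y);C=np.array([[np.cos(th),np.sin(th)],[-np.sin(th),np.cos(th)]])
    print(y,p,r,C@(p-r))
    print('paddle from pointer',p-C.T@[0,.024], 'pull vec',-C.T@[(C@(p-r))[0],0])
print(np.degrees(2*np.arctan2(.651,.759)))
```

```text
-8.2 [0.58909995 0.23606186] [0.53318316 0.24770103] [ 0.05700519 -0.00354482]
paddle from pointer [0.58567685 0.21230723] pull vec [-0.05642239  0.00813059]
-8.9 [0.58909995 0.23606186] [0.53318316 0.24770103] [ 0.05704425 -0.00284813]
paddle from pointer [0.5853869  0.21235082] pull vec [-0.05635743  0.00882534]
81.23987908987269
```

```bash
python3 -m handwheel '[[[0.007,0.009,0,0],[0.007,0.008,0,0],[0,0,-0.03,0],[0,0,-0.03,0],[0,0,-0.03,0],[0,0,-0.03,0],[0,0,-0.03,0],[0,0,-0.019,0],[0,0,0,0],[0,0,0,0]]]' 0.5
python3 -m handwheel '[[[0,0,0,0],[0,0,0,0],[0,0,0,0],[0,0,0,0],[0,0,0,0],[0,0,0,0],[0,0,0,0],[0,0,0,0]]]' 0 40
```

```text
t: 3.65
tool_pos: [0.586, 0.2127, 0.0618]
ee_rot: [-0.0, 0.76, 0.65, -0.001]
wrist_force: [0.0, -0.2, 0.7]
width: 0.5
finger_force: 0.0
t: 4.32
tool_pos: [0.5863, 0.213, 0.064]
ee_rot: [0.001, 0.759, 0.651, 0.001]
wrist_force: [-0.9, 0.5, 7.0]
width: 0.157
finger_force: 39.8
```

```bash
python3 -m handwheel '[[[-0.006,0.0009,0,0],[-0.006,0.0009,0,0],[-0.006,0.0009,0,0],[-0.006,0.0009,0,0],[-0.006,0.0009,0,0],[-0.006,0.0009,0,0],[-0.006,0.0009,0,0],[-0.006,0.0009,0,0],[-0.0055,0.0008,0,0],[-0.003,0.0005,0,0],[0,0,0,0],[0,0,0,0]]]'
python3 - <<'E'
from h import *
im,m=snap('wrist','w2'); p=[proj(m,[.5333,.2475,.04]),proj(m,[.586-.0565,.2445,.04])];print(p,im.shape)
c=cv2.convertScaleAbs(im[40:240,140:400,::-1],alpha=1.8,beta=20)
cv2.imwrite('pics/v3.png',cv2.resize(c,None,fx=3,fy=3,interpolation=cv2.INTER_CUBIC))
E
```

```text
t: 5.32
tool_pos: [0.5305, 0.221, 0.0641]
ee_rot: [0.001, 0.759, 0.651, 0.002]
wrist_force: [2.2, -5.8, 6.3]
width: 0.156
finger_force: 40.1
[array([270.8773156 , 196.63606091]), array([263.98680071, 203.86575942])] (420, 560, 3)
```

View pics/v3.png

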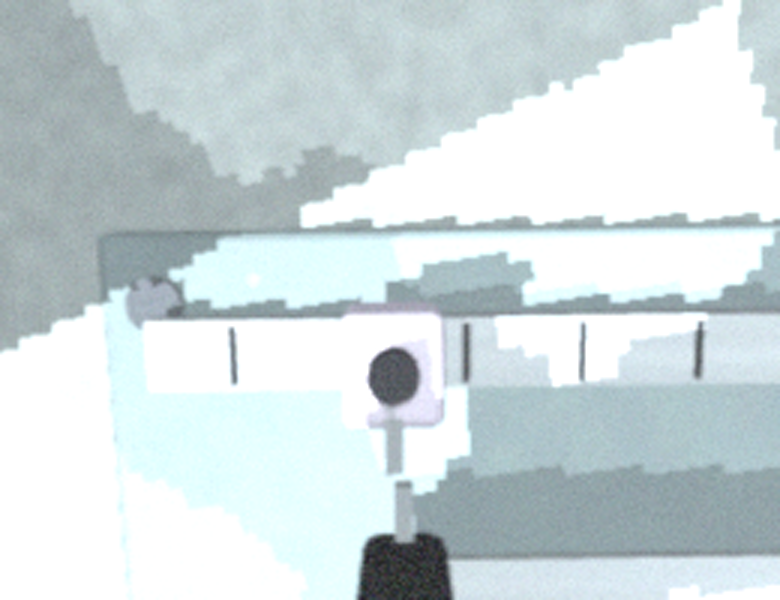

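The blade pointer (x≈403) is about 9 px, or 1.6 mm, short of the rider finger (x≈394). I'll pull a touch more, release and check.

```bash
python3 -m handwheel '[[[-0.0016,0.0002,0,0],[0,0,0,0],[0,0,0,0],[0,0,0,0]]]'
python3 -m handwheel '[[[0,0,0,0],[0,0,0,0],[0,0,0,0],[0,0,0,0],[0,0,0,0]]]' 0.5
python3 -m handwheel '[[[0,0,0.02,0],[0,0,0.03,0],[0,0,0.03,0],[0,0,0.03,0],[0,0,0.03,0],[0,0,0.03,0],[0,0,0,0],[0,0,0,0]]]'
python3 - <<'E'
from h import *
im,m=snap('wrist','w3')
print(proj(m,[.5333,.2475,.04]))
c=cv2.convertScaleAbs(im[80:180,180:310,::-1],alpha=1.5,beta=20)
cv2.imwrite('pics/v4.png',cv2.resize(c,None,fx=6,fy=6,interpolation=cv2.INTER_CUBIC))
E
```

```text
t: 5.7
tool_pos: [0.5295, 0.2211, 0.0641]
ee_rot: [0.002, 0.759, 0.651, 0.002]
wrist_force: [5.6, -6.1, 5.5]
width: 0.16
finger_force: 40.1
t: 6.12
tool_pos: [0.5274, 0.2216, 0.0624]
ee_rot: [-0.0, 0.759, 0.651, 0.0]
wrist_force: [-0.2, -0.0, -0.2]
width: 0.499
finger_force: 0.0
t: 6.78
tool_pos: [0.5277, 0.2217, 0.2337]
ee_rot: [0.001, 0.759, 0.651, 0.001]
wrist_force: [-0.8, 0.6, -1.1]
width: 0.498
finger_force: 0.0
[275.31378951 153.29395493]
```

View pics/v4.png

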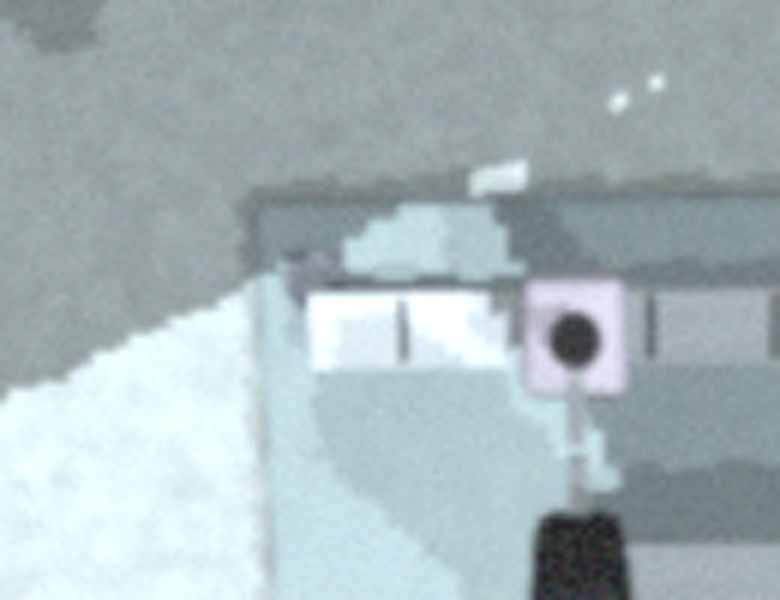

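The blade pointer and rider finger now line up (both at x≈577). Next, the rod.

```bash
python3 -m handwheel '[[[0.009,-0.0135,0,-6.9],[0.009,-0.0135,0,-6.9],[0.009,-0.0135,0,-6.9],[0.009,-0.0135,0,-6.9],[0.009,-0.0135,0,-6.9],[0.009,-0.0135,0,-6.9],[0.009,-0.0135,0,-6.9],[0.009,-0.0135,0,-6.9],[0.009,-0.0135,0,-6.9],[0.009,-0.0135,0,-6.9],[0.009,-0.0135,0,-6.9],[0.009,-0.0135,0,-6.9],[0.009,-0.0135,0,-6.9],[0,0,0,0],[0,0,0,0],[0,0,0,0]]]'
python3 - <<'E'
from h import *
im,m=snap('wrist','w4')
cv2.imwrite('pics/v5.png',cv2.resize(cv2.convertScaleAbs(im[:,:,::-1],alpha=1.5,beta=15),(800,600),interpolation=cv2.INTER_CUBIC))
E
```

```text
t: 8.17
tool_pos: [0.6439, 0.0464, 0.2311]
ee_rot: [0.0, 0.997, -0.073, -0.001]
wrist_force: [-0.1, 0.8, 0.3]
width: 0.5
finger_force: 0.0
```

View pics/v5.png

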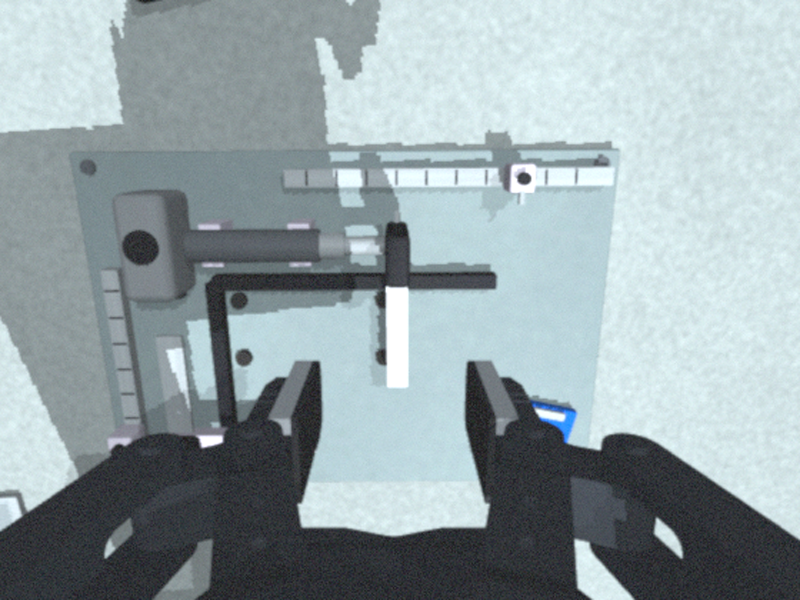

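The rod pointer tip is at (397,212) and the length rider's finger tip is at (521,203). The paddle top spans x 386–409, from y 223 down.

Run:
```python
from h import *
m=dict(np.load('pics/w4.npz'))
p=onz(m,397*.7,211*.7,.04)[:2];r=onz(m,521*.7,203*.7,.04)[:2]
a=onz(m,73*.7,152*.7,.01)-onz(m,618*.7,150*.7,.01);print(np.degrees(np.arctan2(-a[0],a[1])))
for y in(-8.2,-8.9):
    th=np.radians(y);C=np.array([[np.cos(th),np.sin(th)],[-np.sin(th),np.cos(th)]])
    print(y,p,r,C@(p-r));print('paddle',p-C.T@[.023,0],'pull',-C.T@[0,(C@(p-r))[1]], onz(m,397*.7,250*.7,.096))
```

```text
-8.173426356985807
-8.2 [0.67495876 0.03906766] [ 0.66844949 -0.03994772] [-0.00482716  0.07913596]
paddle [0.6521939  0.04234813] pull [-0.01128708 -0.07832689] [0.66028444 0.0416231  0.096     ]
-8.9 [0.67495876 0.03906766] [ 0.66844949 -0.03994772] [-0.0057936   0.07907108]
paddle [0.65223568 0.042626  ] pull [-0.01223312 -0.07811905] [0.66028444 0.0416231  0.096     ]
```

```bash
python3 -m handwheel '[[[0.005,-0.002,0,0],[0.005,-0.0025,0,0],[0,0,-0.03,0],[0,0,-0.03,0],[0,0,-0.03,0],[0,0,-0.03,0],[0,0,-0.03,0],[0,0,-0.019,0],[0,0,0,0],[0,0,0,0]]]' 0.5
python3 -m handwheel '[[[0,0,0,0],[0,0,0,0],[0,0,0,0],[0,0,0,0],[0,0,0,0],[0,0,0,0],[0,0,0,0],[0,0,0,0]]]' 0 50
python3 -m handwheel '[[[-0.0008,-0.006,0,0],[-0.0009,-0.006,0,0],[-0.0009,-0.006,0,0],[-0.0009,-0.006,0,0],[-0.0009,-0.006,0,0],[-0.0009,-0.006,0,0],[-0.0009,-0.006,0,0],[-0.0009,-0.006,0,0],[-0.0009,-0.006,0,0],[-0.0009,-0.006,0,0],[-0.0009,-0.006,0,0],[-0.0009,-0.006,0,0],[-0.0008,-0.005,0,0],[0,-0.001,0,0],[0,0,0,0],[0,0,0,0],[0,0,0,0]]]'
python3 - <<'E'
from h import *
im,m=snap('wrist','w5')
c=cv2.convertScaleAbs(im[100:250,180:380,::-1],alpha=1.5,beta=15)
cv2.imwrite('pics/v6.png',cv2.resize(c,None,fx=4,fy=4,interpolation=cv2.INTER_CUBIC))
E
```

```text
t: 9.05
tool_pos: [0.6545, 0.0416, 0.0629]
ee_rot: [0.0, 0.997, -0.074, -0.001]
wrist_force: [0.5, 0.0, 0.7]
width: 0.504
finger_force: 0.0
t: 9.72
tool_pos: [0.6554, 0.0419, 0.0652]
ee_rot: [-0.0, 0.997, -0.074, 0.002]
wrist_force: [0.3, 2.2, 7.2]
width: 0.157
finger_force: 49.1
t: 11.13
tool_pos: [0.6445, -0.0355, 0.0652]
ee_rot: [-0.0, 0.997, -0.074, 0.002]
wrist_force: [4.5, 9.2, 6.7]
width: 0.155
finger_force: 49.1
```

View pics/v6.png

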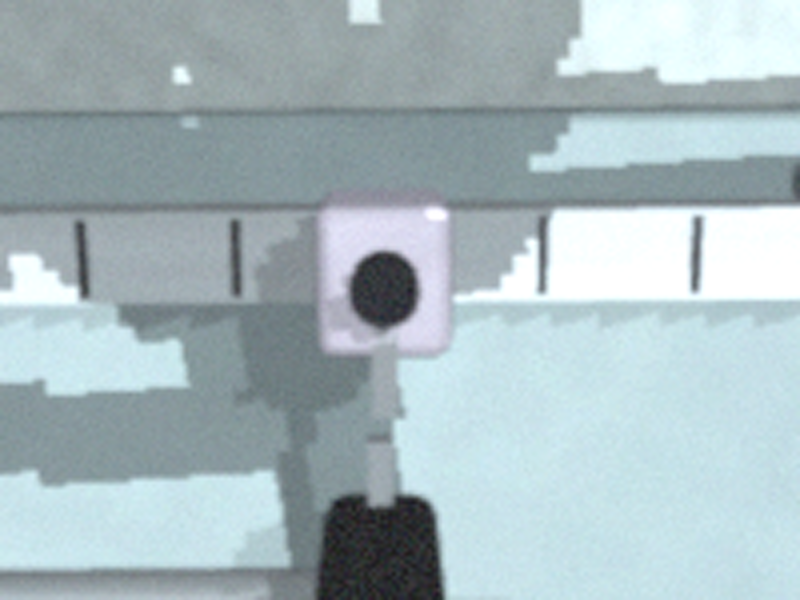

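The rod pointer (x≈381) and rider finger (x≈385) are level to within 1 mm. I'll hold briefly and hand in.

```bash
python3 -m handwheel '[[[0,0,0,0],[0,0,0,0],[0,0,0,0],[0,0,0,0],[0,0,0,0],[0,0,0,0],[0,0,0,0],[0,0,0,0]]]'
python3 -c "
from workcell import env
print(env.finish_job())"
```

```text
t: 11.85
tool_pos: [0.6445, -0.0355, 0.0652]
ee_rot: [-0.0, 0.997, -0.074, 0.002]
wrist_force: [4.4, 8.0, 6.3]
width: 0.157
finger_force: 49.0
the job is handed in; nothing more can be done
None
```

The job is handed in: the width blade was left level with its rider and let go, and the length rod is gripped (49 N) with its pointer within about 1 mm of its rider. The hand-in returned no verdict.

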